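# Catch the nuts from the spring-shutter chute

## Task

Fetch the four steel nuts: bring the yellow bin in under the chute's mouth so that its far wall pushes the red paddle back until you feel it reach its stop, and hold it there while all the nuts slide into the bin. Then let the bin come back until the red shutter has shut again, and leave the bin with all four nuts in it standing on the shelf. No nut may fall on the shelf, and the tools and mug around must stay where they are.

Things in the scene. Friction and masses are not known exactly. Their poses are not given: they have to be found in the camera images.
- dispenser: Fixed nut dispenser: open aluminium chute, 43 mm wide, 200 mm long, sloping down at 30 degrees along its +y. Origin on the shelf straight below the middle of the chute's lip; z up. Base plate and posts lie at y below -85 mm (90 mm wide); a thin rod post stands at x +116, y +8 mm. A bin goes in along +x with its axes parallel to these; bin's origin at y = +42 mm catches well.
- mouth (a point): Middle of the chute's lip (floor edge of its open low end), 84 mm above the shelf (underside 80 mm), over the dispenser's origin. Nuts leave it towards the dispenser's +y and fall within y = 0 to about +80 mm and x = -19 to +19 mm.
- shutter: Red shutter closing the lip; slides along the dispenser's +x against a spring (3 N shut, 6 N open). Origin = dispenser's origin when shut, 48 mm further along +x when fully open at its stop. Carries a red upright paddle 60 mm wide, 5 mm thick, 22 to 112 mm above the shelf: its face for the bin (facing -x) is at x = -8 mm, y = +8 to +68 mm from the shutter's origin.
- bin: Yellow open-topped plastic catch bin, 130 (x) by 140 (y) by 60 mm high, walls and floor 3 mm, 250 g. Origin: centre of its underside; z up. Its far (+x) wall, whose outer face is at x = +65 mm, is the one that pushes the paddle. On its -x wall is a black grip block.
- bin_grip (a point): Centre of the black grip block of the bin, 82 mm from the bin's origin along its -x and 55 mm above the shelf; the block sticks out 33 mm from the wall, is 24 mm wide along the bin's y (grasp it across this width, from above) and reaches from 15 to 70 mm above the shelf.
- nut1: Steel hexagon nut, 30 mm across the flats, 16 mm thick, about 65 g, first in the row lying on the chute behind the shutter. Origin: centre of its underside; z along the nut's axis.
- nut2: Steel hexagon nut, 30 mm across the flats, 16 mm thick, about 65 g, number 2 in the row lying on the chute behind the shutter. Origin: centre of its underside; z along the nut's axis.
- nut3: Steel hexagon nut, 30 mm across the flats, 16 mm thick, about 65 g, number 3 in the row lying on the chute behind the shutter. Origin: centre of its underside; z along the nut's axis.
- nut4: Steel hexagon nut, 30 mm across the flats, 16 mm thick, about 65 g, number 4 in the row lying on the chute behind the shutter. Origin: centre of its underside; z along the nut's axis.
- mug: Bystander: white ceramic mug of bolts, 80 mm across, 95 mm high (bolts to 111 mm), handle at its +y; origin: centre of the underside.
- spanner: Bystander: steel adjustable spanner lying along its x, about 210 mm long, 14 mm high; origin: on the shelf, mid-length.
- screwdriver: Bystander: blue-handled screwdriver lying along its x, 200 mm long; origin near its middle, on the shelf.
- socket: Bystander: chrome socket standing upright, 32 mm across, 40 mm high; origin: centre of the underside.
- mallet: Bystander: black rubber mallet lying along its x, 270 mm long, head (95 by 60 mm) at +x; origin: on the shelf below the handle.
Not all that is in view belongs to the job. Of the things like the bin, leave any that is orange; of the rest the larger one is meant.

How it is judged (in metres and radians):
On the way:
1. the bin pushes the red paddle back to its stop (within 6 mm) and holds it there (x of shutter in the frame of dispenser above 0.042 m and contact force between bin and shutter above 0.5 N), for 0.4 s.
At the end, for the whole second after the job is handed in: All four nuts lie at rest inside the bin (between its walls, below its rim); the bin stands upright (within 0.1 rad) and at rest on the shelf; the red shutter is shut to within 6 mm (linear speed of each of nut1, nut2, nut3, nut4 below 0.03 m/s and x of nut1 in the frame of bin between -0.066 and 0.066 m and y of nut1 in the frame of bin between -0.071 and 0.071 m and z of nut1 in the frame of bin between -0.002 and 0.055 m and x of nut2 in the frame of bin between -0.066 and 0.066 m and y of nut2 in the frame of bin between -0.071 and 0.071 m and z of nut2 in the frame of bin between -0.002 and 0.055 m and x of nut3 in the frame of bin between -0.066 and 0.066 m and y of nut3 in the frame of bin between -0.071 and 0.071 m and z of nut3 in the frame of bin between -0.002 and 0.055 m and x of nut4 in the frame of bin between -0.066 and 0.066 m and y of nut4 in the frame of bin between -0.071 and 0.071 m and z of nut4 in the frame of bin between -0.002 and 0.055 m and x of shutter in the frame of dispenser below 0.006 m and angle between bin's own z axis and vertical below 0.1 rad and height (world z) of bin below 0.006 m and linear speed of bin below 0.02 m/s); the robot touches nothing.
It fails at once if a nut falls on the shelf beside the bin ((height (world z) of nut1 below 0.03 m and (x of nut1 in the frame of bin above 0.066 m or x of nut1 in the frame of bin below -0.066 m or y of nut1 in the frame of bin above 0.071 m or y of nut1 in the frame of bin below -0.071 m)) or (height (world z) of nut2 below 0.03 m and (x of nut2 in the frame of bin above 0.066 m or x of nut2 in the frame of bin below -0.066 m or y of nut2 in the frame of bin above 0.071 m or y of nut2 in the frame of bin below -0.071 m)) or (height (world z) of nut3 below 0.03 m and (x of nut3 in the frame of bin above 0.066 m or x of nut3 in the frame of bin below -0.066 m or y of nut3 in the frame of bin above 0.071 m or y of nut3 in the frame of bin below -0.071 m)) or (height (world z) of nut4 below 0.03 m and (x of nut4 in the frame of bin above 0.066 m or x of nut4 in the frame of bin below -0.066 m or y of nut4 in the frame of bin above 0.071 m or y of nut4 in the frame of bin below -0.071 m))).
It fails at once if a tool, the socket or the mug is moved more than 30 mm, or the mug is tipped (distance of any of mug, spanner, screwdriver, socket, mallet from where it was at the start of the episode above 0.03 m or angle between mug's own z axis and vertical above 0.4 rad).
It also fails if it takes over 48 s, if anything falls off the work surface, if the arm or the gripper's body presses on something with over 40 N, if the wrist force passes 120 N, or if a joint passes its speed limit or range.

## Robot

A 7-joint arm with a two-finger parallel gripper is mounted at the origin on the work surface. World frame = base frame: x ahead of the robot, y to its left, z up, the work surface at z = 0. Lengths are in mm, angles in rad, forces in N, time in s.
With the tool pointing down it reaches from about 400 to 875 mm from the base axis. Payload 4.4 kg.
Tool frame: the origin (TCP) lies at the very end of the fingers, on their centre line; the grasp point (between the pads) lies 19 mm behind it; z points along the fingers, y is the line along which they close (so a half turn about z gives the same grasp; the last joint's range is limited). The gripper opens to 85 mm and grips with 20 to 120 N. Pads are 22 mm wide; open, the fingers measure 114 mm over their backs; the gripper's body (76 mm by 85 mm) begins 54 mm behind the grasp point. The pads swing forward as they close: fully open they stand 13 mm farther back than shut.
Start: joints at [1.211, 0.628, 0.038, 1.517, -0.027, 0.996, -0.02], TCP at [188.263, -622.154, 197.113] pointing down, gripper open.
Joint ranges: [-3.06, 3.06], [-0.37, 2.12], [-1.25, 1.32], [0.18, 2.47], [-1.1, 4.24], [0.23, 1.98], [-2.94, 2.94]. Speed limits (rad/s): [2.57, 2.57, 3.14, 3.14, 3.14, 3.14, 3.14].

## Interface

Orientations are given as [roll, pitch, yaw] about the fixed x, y, z axes, in that order (R = Rz(yaw) Ry(pitch) Rx(roll)).
In Python, from cell import status, get_image, ctrl, models gives the robot as it stands.
- The arm moves only by the shell command python3 -m handwheel 'ROWS' [OPENING]. ROWS is JSON, a list of rows, each an object with "delta_pos": the shift along the world's x, y, z in cm, a list of three; "yaw": the turn about the world's z in rad. A call has 1 to 10 rows; each row shifts and turns the commanded pose from where the row before left it; what a row does not reach is not made up. A row lasts 1/12 s, in which the tool goes at most 41.7 mm and 7.16 degrees, less where a joint would pass 70% of its speed; a pose out of reach is approached as far as the arm can. A call is refused whole if a number of a shift passes 4.17 or a number of a turn 0.125, either way. A call with a gripper value outside its range is refused whole. OPENING is the opening, from -1 (shut) to 1 (fully open), set as the call begins (- or left out, the last holds). The fingers move at their own pace and stop on an object; the grip force is fixed at half the most. Time passes only in rows, so rows that do not move let the fingers close. It gives the time, the measured TCP pose, the force, the opening and the grip force at its end, in the units of the state.
- status.read_state(): the state, without advancing time (a new reading comes with each control period).
- get_image(name): name is "side" or "top" or "wrist"; returns a dict with "color" (400x640x3 uint8, red, green, blue), "z_map" (400x640 float32, mm along the optical axis (not along the pixel's ray), 0 where there is no reading), "fx", "fy", "cx", "cy" (pixels), "position" and "rotation" of the camera in the world; the wrist camera has in their place "hand_eye" (4x4, takes a point from camera to tool coordinates, whose origin is the TCP and whose axes are the flange's). Camera axes: x right, y up, looking along -z (the intrinsics and any distortion apply to the point x, -y, -z); pixel columns grow to the right and rows downward; lengths in mm; the calibration is good to about 2 mm. A picture is of the moment at which its call begins: read the wrist's pose just before it.
- ctrl.finish_job(): hands the job in; it is judged then, once.
Trained networks look in a picture, given as the dict that the camera call returned (one of the last four; its "shot" number tells which), for a name from the list of things; names that differ only in an ending like _2 or _b are one class to them, and where a whole thing is asked for, a point or a joint stands for the part that bears it (a point fixed in the world has none). Each returns a list of dicts, best first, with "score" (0 to 1); they miss things now and then, are a little off and sometimes report something else, mostly with a low value. They report only what shows in the picture. A call takes as long as a camera call. They do not tell look-alikes from the thing itself.
- models.boxes_of(picture, name): "rect" ([left, top, right, bottom] in pixels, round what is visible of it).
The state is a dict: "clock": time; "qpos": joint angles; "qd": joint speeds; "tau": joint torques, N m; "eef_pos": TCP position; "tool_rot": TCP orientation; "force": force on the tool from outside, world axes, zero at the start; "torque": the same for the moment, N m; "width": finger opening in mm; "gripper_force": force on a finger pad.
Only numpy, scipy, OpenCV 4.12 (cv2) and the standard library are available. Lean on these libraries where they do the work, as an engineer would, in place of code of your own. Each camera call takes 0.05 s, during which the arm holds its last target. There are 200 camera calls.

## Working session

There is one attempt and no reset: what is moved stays moved. The work goes in short steps, Python scripts to look and compute and a shell command to move; the robot and the scene stay as the last step left them, time stands still between calls to the robot, and variables do not carry over. Pictures are saved under pics/ and viewed, at most 10 in all, crops included, and the job is handed in when it is done.

```bash
mkdir -p pics; cat > h.py <<'E'
import numpy as np, cv2
from cell import status, get_image, ctrl, models
def save(p,n): cv2.imwrite('pics/'+n, p['color'][:,:,::-1])
def cloud(p):
    z=p['z_map']; v,u=np.mgrid[:z.shape[0],:z.shape[1]]
    P=np.stack([(u-p['cx'])/p['fx']*z,-(v-p['cy'])/p['fy']*z,-z],-1)
    return P@np.array(p['rotation']).T+np.array(p['position'])
E
python3 - <<'E'
from h import *
print(status.read_state())
for n in ['top','side']:
    p=get_image(n); save(p,n+'0.png'); C=cloud(p); np.save(n+'C.npy',C); np.save(n+'I.npy',p['color'])
    print(n,p['position'],[k for k in p], (p['z_map']>0).mean())
    for o in ['bin','bin_grip','dispenser','shutter','mug','mallet','spanner','screwdriver','socket']:
        for b in models.boxes_of(p,o)[:3]:
            r=[int(x) for x in b['rect']]; print(o,round(b['score'],2),r, C[(r[1]+r[3])//2,(r[0]+r[2])//2].round())
E
```

```text
{'clock': 0.0, 'qpos': array([ 1.21121274,  0.62934979,  0.03843971,  1.51836347, -0.02699559,
        0.99629513, -0.01995253]), 'qd': array([ 7.78820038e-05, -1.75261876e-03,  1.98632367e-04, -5.30482224e-04,
        2.95964142e-04, -1.28398079e-04,  1.95225646e-03]), 'tau': array([ 1.05117961e-04, -5.63420606e+01,  1.22598242e+00, -1.93452018e+01,
        1.09585072e-02,  1.03900780e-02,  5.76386981e-06]), 'eef_pos': array([ 188.05221395, -621.4850868 ,  196.18818408]), 'tool_rot': array([-3.13969507e+00,  2.74587198e-05,  2.93835405e-01]), 'force': array([-0.44009547, -0.47033921, -1.22429572]), 'torque': array([ 0.05140394,  0.0201022 , -0.04176963]), 'gripper_force': 0.0, 'width': 85.49480770728053}Traceback (most recent call last):
  File "<stdin>", line 4, in <module>
  File "h.py", line 7, in cloud
    return P@np.array(p['rotation']).T+np.array(p['position'])
           ~~~~~~~~~~~~~~~~~~~~~~~~~~~^~~~~~~~~~~~~~~~~~~~~~~~
ValueError: operands could not be broadcast together with shapes (400,640) (3,)
```

```bash
sed -i "s/    return P.*/    R=Rotation.from_euler('xyz',p['rotation']).as_matrix()\n    return P@R.T+np.array(p['position'])/; 1a from scipy.spatial.transform import Rotation" h.py
python3 - <<'E'
from h import *
for n in ['top','side']:
    p=get_image(n); save(p,n+'0.png'); C=cloud(p); np.save(n+'C.npy',C); np.save(n+'I.npy',p['color'])
    print(n,p['position'],p['rotation'],[k for k in p], (p['z_map']>0).mean())
    for o in ['bin','bin_grip','dispenser','shutter','mug','mallet','spanner','screwdriver','socket']:
        for b in models.boxes_of(p,o)[:3]:
            r=[int(x) for x in b['rect']]; print(o,round(b['score'],2),r, C[(r[1]+r[3])//2,(r[0]+r[2])//2].round())
E
```

```text
top [ 466.73432905  -45.82085089 1530.48874424] [ 0.10974032 -0.01508687 -1.55304005] ['color', 'z_map', 'fx', 'fy', 'cx', 'cy', 'position', 'rotation', 'shot'] 0.99618359375
bin 0.93 [244, 174, 298, 235] [623.  73.   0.]
bin 0.61 [201, 242, 260, 299] [419. 192.   1.]
bin 0.58 [224, 116, 269, 159] [830. 156.   4.]
bin_grip 0.97 [223, 117, 271, 161] [825. 154.   0.]
bin_grip 0.9 [244, 176, 297, 231] [625.  76.   5.]
bin_grip 0.77 [204, 239, 266, 303] [417. 176.   1.]
dispenser 0.71 [295, 123, 396, 199] [ 734. -143.  145.]
dispenser 0.46 [297, 154, 319, 173] [753. -38.  -2.]
dispenser 0.27 [329, 163, 338, 177] [ 711. -110.  125.]
shutter 0.59 [296, 152, 319, 170] [760. -35.  -6.]
mug 0.93 [411, 251, 444, 287] [ 435. -384.   99.]
spanner 0.6 [357, 243, 375, 318] [ 397. -220.    7.]
spanner 0.48 [178, 195, 192, 207] [623. 327.  41.]
screwdriver 0.83 [163, 251, 187, 279] [432. 352.  25.]
screwdriver 0.52 [314, 159, 328, 171] [730. -76.  97.]
socket 0.57 [175, 194, 192, 209] [623. 333.  39.]
socket 0.42 [464, 194, 507, 279] [ 537. -586.    0.]
side [372.21356376 834.84173597 745.98919873] 
[... 261 characters left out ...]
 149.   3.]
bin_grip 0.76 [195, 242, 250, 286] [839. 146.   4.]
bin_grip 0.66 [267, 224, 334, 281] [639.  40.   6.]
dispenser 0.87 [247, 148, 326, 234] [712. -61. 146.]
dispenser 0.59 [271, 190, 287, 236] [724. -23.  89.]
shutter 0.62 [269, 190, 288, 232] [725. -18.  99.]
mug 0.68 [374, 157, 402, 194] [ 432. -361.   80.]
mallet 0.83 [333, 141, 381, 165] [ 594. -659.    4.]
spanner 0.84 [359, 205, 423, 226] [ 398. -216.   10.]
screwdriver 0.81 [282, 345, 373, 386] [471. 383.  22.]
screwdriver 0.74 [360, 205, 424, 227] [ 395. -215.    8.]
screwdriver 0.51 [248, 152, 328, 235] [704. -54. 144.]
socket 0.59 [290, 179, 299, 187] [ 709. -127.  137.]
socket 0.48 [259, 324, 274, 343] [620. 351.  35.]
```

View pics/top0.png

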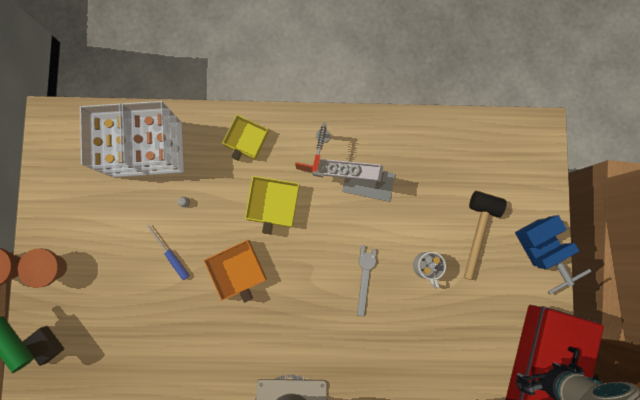

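View pics/side0.png

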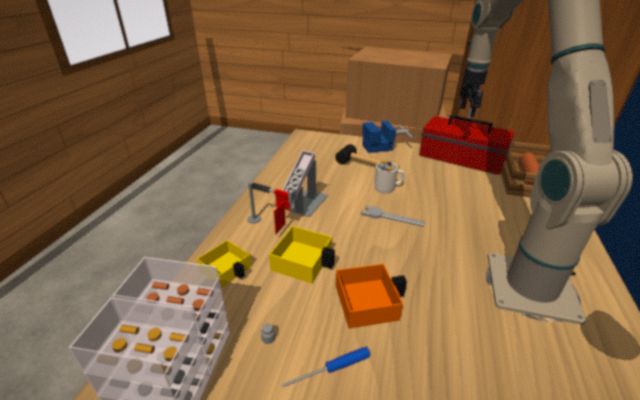

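```bash
python3 - <<'E'
from h import *
for n,(u0,v0,u1,v1) in {'top':(240,170,304,240),'side':(262,220,342,290)}.items():
    I=np.load(n+'I.npy').astype(int);C=np.load(n+'C.npy'); ok=np.zeros(I.shape[:2],bool); ok[v0:v1,u0:u1]=1
    r,g,b=I[...,0],I[...,1],I[...,2]
    yel=ok&(r>100)&(g>90)&(b<g*0.45)
    P=C[yel]; print(n,'yel',len(P),np.percentile(P[:,2],[1,5,50,95,99]).round())
    R=P[(P[:,2]>52)&(P[:,2]<68)]; 
    print('rim',len(R),cv2.minAreaRect(R[:,:2].astype(np.float32)), cv2.minAreaRect(P[:,:2].astype(np.float32)))
    blk=ok&(r<70)&(g<70)&(b<70); B=C[blk]; T=B[B[:,2]>58]; print('grip',len(T),T.mean(0), np.median(T[:,2]),cv2.minAreaRect(T[:,:2].astype(np.float32)))
for n,(u0,v0,u1,v1) in {'top':(290,120,400,205),'side':(245,145,330,237)}.items():
    I=np.load(n+'I.npy').astype(int);C=np.load(n+'C.npy'); ok=np.zeros(I.shape[:2],bool); ok[v0:v1,u0:u1]=1
    r,g,b=I[...,0],I[...,1],I[...,2]
    red=ok&(r>90)&(g<r*0.4)&(b<r*0.4); P=C[red]; print(n,'red',len(P),np.percentile(P[:,2],[1,50,99]).round())
    T=P[P[:,2]>100]; print(cv2.minAreaRect(T[:,:2].astype(np.float32)), T.min(0),T.max(0)); T=P[(P[:,2]>20)&(P[:,2]<115)];print('all',cv2.minAreaRect(T[:,:2].astype(np.float32)))
    gry=ok&(abs(r-b)<25)&(r>90); P=C[gry&(C[...,2]>70)]
    R=P[(P[:,2]>80)&(P[:,2]<240)]; c,s,a=cv2.minAreaRect(R[:,:2].astype(np.float32)); print('chute',len(R),c,s,a)
    # rough: PCA and height slope
    A=np.c_[R[:,:2],np.ones(len(R))]; co=np.linalg.lstsq(A,R[:,2],rcond=None)[0]; print('slope',co,np.degrees(np.arctan2(-co[1],-co[0])))
    lo=R[R[:,2]<105]; print('low',len(lo),lo.mean(0) if len(lo) else 0)
for n,(u0,v0,u1,v1) in {'top':(290,120,400,205),'side':(245,145,330,237)}.items():
    p=cv2.imread(f'pics/{n}0.png')[v0:v1,u0:u1]; cv2.imwrite(f'pics/{n}_crop.png',cv2.resize(p,None,fx=6,fy=6,interpolation=cv2.INTER_CUBIC))
E
```

```text
top yel 2120 [-4. -2.  5. 60. 66.]
rim 202 ((628.0257568359375, 67.38490295410156), (140.94590759277344, 130.56459045410156), 81.84991455078125) ((584.5338134765625, 41.25513458251953), (203.49160766601562, 210.7771759033203), 82.4788818359375)
grip 0 [nan nan nan] nan ((0.0, 0.0), (0.0, 0.0), 0.0)
side yel 2179 [ 1.  2. 22. 61. 63.]
rim 420 ((590.86279296875, 74.29582214355469), (145.05899047851562, 203.19393920898438), 81.15074920654297) ((501.9914245605469, 363.481689453125), (187.64004516601562, 969.7628784179688), 22.74433135986328)
grip 93 [543.83830407  86.92268937  68.21491806] 69.80111647850435 ((544.5105590820312, 83.72723388671875), (25.398815155029297, 29.938018798828125), 89.35084533691406)
top red 58 [110. 145. 150.]
((721.3187866210938, -40.20481872558594), (38.2280158996582, 64.51524353027344), 15.428099632263184) [706.22961153 -66.70150373 107.53781871] [747.64672232  -4.02472258 150.6249288 ]
all ((729.1976318359375, -17.125267028808594), (26.47055435180664, 1.118603229522705), 79.04961395263672)
chute 1183 (757.4666137695312, -164.4287872314453) (205.6275177001953,
[... 155 characters left out ...]
e red 423 [ 32. 101. 147.]
((563.4503173828125, 384.60516357421875), (45.53331756591797, 977.2740478515625), 20.34562110900879) [372.21356376 -68.39752153 100.04130672] [747.62071094 834.84173597 745.98919873]
all ((718.7823486328125, -35.32099151611328), (42.42313766479492, 68.55896759033203), 15.564812660217285)
chute 566 (752.4417114257812, -153.4777374267578) (189.11376953125, 153.4381561279297) 79.53990173339844
slope [-4.96922248e-02 -3.70016385e-01  1.30521902e+02] 82.35109346999754
low 9 [746.58375547 -75.19618921  92.09651234]<stdin>:9: RuntimeWarning: Mean of empty slice.
  ret = um.true_divide(
  return _methods._mean(a, axis=axis, dtype=dtype,
  ret = ret.dtype.type(ret / rcount)
```

View pics/top_crop.png

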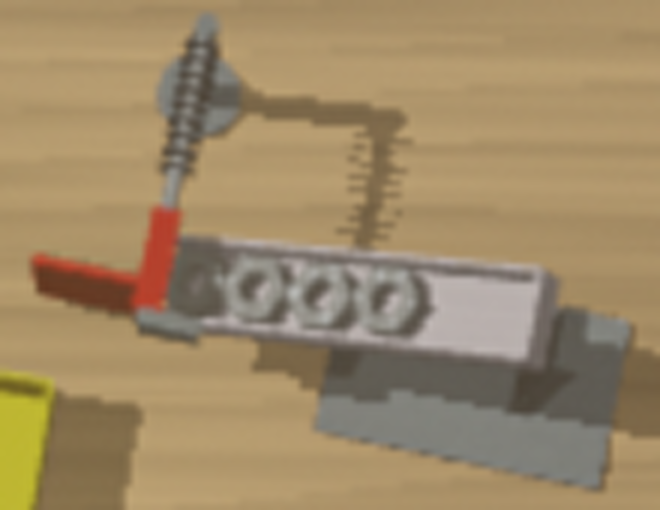

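```bash
python3 -m handwheel '[{"delta_pos":[1.86,3.2,0.7],"yaw":-0.022},{"delta_pos":[1.86,3.2,0.7],"yaw":-0.022},{"delta_pos":[1.86,3.2,0.7],"yaw":-0.022},{"delta_pos":[1.86,3.2,0.7],"yaw":-0.022},{"delta_pos":[1.86,3.2,0.7],"yaw":-0.022},{"delta_pos":[1.86,3.2,0.7],"yaw":-0.022},{"delta_pos":[1.86,3.2,0.7],"yaw":-0.022},{"delta_pos":[1.86,3.2,0.7],"yaw":-0.022},{"delta_pos":[1.86,3.2,0.7],"yaw":-0.022},{"delta_pos":[1.86,3.2,0.7],"yaw":-0.022}]' 1
python3 -m handwheel '[{"delta_pos":[1.86,3.2,0.7],"yaw":-0.022},{"delta_pos":[1.86,3.2,0.7],"yaw":-0.022},{"delta_pos":[1.86,3.2,0.7],"yaw":-0.022},{"delta_pos":[1.86,3.2,0.7],"yaw":-0.022},{"delta_pos":[1.86,3.2,0.7],"yaw":-0.022},{"delta_pos":[1.86,3.2,0.7],"yaw":-0.022},{"delta_pos":[1.86,3.2,0.7],"yaw":-0.022},{"delta_pos":[1.86,3.2,0.7],"yaw":-0.022},{"delta_pos":[1.86,3.2,0.7],"yaw":-0.022},{"delta_pos":[1.86,3.2,0.7],"yaw":-0.022}]'
python3 -m handwheel '[{"delta_pos":[0,0,0]},{"delta_pos":[0,0,0]},{"delta_pos":[0,0,0]}]'
cat >> h.py <<'E'
def wrist():
    s=status.read_state(); p=get_image('wrist'); z=p['z_map']; v,u=np.mgrid[:z.shape[0],:z.shape[1]]
    P=np.stack([(u-p['cx'])/p['fx']*z,-(v-p['cy'])/p['fy']*z,-z],-1)
    H=np.array(p['hand_eye']); P=P@H[:3,:3].T+H[:3,3]
    R=Rotation.from_euler('xyz',s['tool_rot']).as_matrix(); C=P@R.T+s['eef_pos']; C[z==0]=np.nan
    return s,p,C
E
python3 - <<'E'
from h import *
s,p,C=wrist(); save(p,'w1.png'); np.save('w1C.npy',C); np.save('w1I.npy',p['color']); print(s['clock'],s['eef_pos'],s['tool_rot'],p['hand_eye'],p['fx'])
print(C[::100,::160].round())
for o in ['bin','bin_grip','dispenser','shutter']:
    for b in models.boxes_of(p,o)[:2]: print(o,b['score'],np.round(b['rect']))
E
```

```text
clock: 1.88
eef_pos: [374.9, -300.5, 267.7]
tool_rot: [3.141, -0.001, 0.073]
force: [1.1, 0.4, 0.2]
width: 85.6
gripper_force: 0.0
clock: 2.72
eef_pos: [560.9, 19.5, 337.8]
tool_rot: [-3.142, -0.001, -0.147]
force: [0.7, -2.3, -0.1]
width: 85.4
gripper_force: 0.0
2.7167 [560.87989642  19.53987045 337.75084819] [-3.14157598e+00 -5.91878119e-04 -1.47323142e-01] [[-3.57462076e-04  9.60604141e-01  2.77920055e-01  6.96240215e+01]
 [ 9.99999804e-01  2.00492470e-04  5.93221345e-04 -7.00584368e-01]
 [ 5.14130002e-04  2.77920212e-01 -9.60604024e-01 -1.77583554e+02]
 [ 0.00000000e+00  0.00000000e+00  0.00000000e+00  1.00000000e+00]] 316.23589878546477
[[[ 810.  359.   93.]
  [ 815.  208.    4.]
  [ 782.  -17.    1.]
  [ 713. -168.  153.]]

 [[ 714.  455.   41.]
  [ 684.  247.    2.]
  [ 648.    3.    4.]
  [ 612. -242.    1.]]

 [[ 569.  560.    1.]
  [ 529.  294.   -0.]
  [ 490.   26.    2.]
  [ 454. -234.   15.]]

 [[ 386.  641.    1.]
  [ 580.   69.  426.]
  [ 300.   54.    2.]
  [ 256. -240.    1.]]]
bin 0.84 [176. 199. 295. 316.]
bin 0.65 [135.   1. 230.  43.]
bin_grip 0.96 [220.  73. 329. 192.]
bin_grip 0.63 [133.   0. 230.  42.]
dispenser 0.75 [310.   2. 575.  81.]
shutter 0.6 [310.   0. 376.  48.]schema error: expected keys delta_pos, yaw
```

View pics/w1.png

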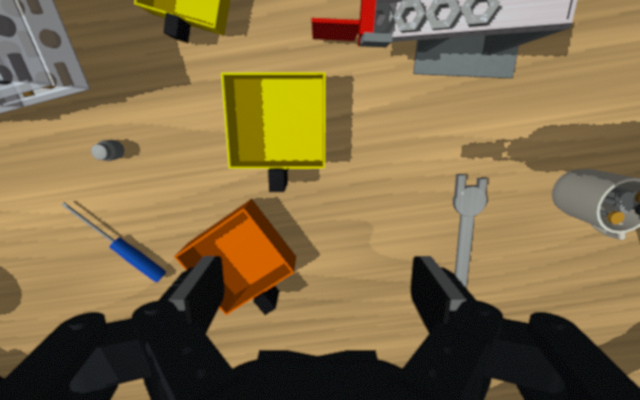

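```bash
python3 -m handwheel '[{"delta_pos":[1.5,-2.0,1.0],"yaw":0},{"delta_pos":[1.5,-2.0,1.0],"yaw":0},{"delta_pos":[1.5,-2.0,1.0],"yaw":0},{"delta_pos":[1.5,-2.0,1.0],"yaw":0},{"delta_pos":[0,0,0],"yaw":0},{"delta_pos":[0,0,0],"yaw":0},{"delta_pos":[0,0,0],"yaw":0}]'
cat > m.py <<'E'
from h import *
def rect(P): return [np.round(x,1) for x in cv2.minAreaRect(P[:,:2].astype(np.float32))]
def binm(I,C,c=(628,67)):
    r,g,b=[I[...,i].astype(int) for i in range(3)]
    near=np.hypot(C[...,0]-c[0],C[...,1]-c[1])<105
    P=C[near&(r>100)&(g>90)&(b<g*0.45)]; R=P[(P[:,2]>52)&(P[:,2]<68)]; print('rim',len(R),np.median(R[:,2]).round(1),rect(R))
    B=C[near&(r<60)&(g<60)&(b<60)&(C[...,2]>62)&(C[...,2]<78)]; print('grip',len(B),np.median(B[:,2]).round(1),rect(B))
def dispm(I,C):
    r,g,b=[I[...,i].astype(int) for i in range(3)]
    near=(abs(C[...,0]-740)<90)&(C[...,1]<40)&(C[...,1]>-320)
    P=C[near&(r>90)&(g<r*.4)&(b<r*.4)]
    T=P[(P[:,2]>104)&(P[:,2]<118)]; print('paddle top',len(T),rect(T))
    pd=P[(P[:,2]>30)&(P[:,2]<105)]; print('paddle face',len(pd), pd.mean(0).round(1),rect(pd),np.polyfit(pd[:,1],pd[:,0],1))
    S=P[P[:,2]>120]; print('bar',len(S),rect(S))
    G=C[near&(abs(r-b)<30)&(C[...,2]>85)&(C[...,2]<215)]
    print('chute',len(G),rect(G), G[:,2].min(),G[:,2].max())
    B=C[near&(abs(r-b)<30)&(C[...,2]>-5)&(C[...,2]<25)&(C[...,1]<-90)];print('base',len(B),np.median(B[:,2]),rect(B))
E
python3 - <<'E'
from m import *
s,p,C=wrist(); save(p,'w2.png'); np.save('w2C.npy',C); np.save('w2I.npy',p['color']); print(s['clock'],s['eef_pos'],s['tool_rot'])
for n in ['w1','w2','top','side']:
    print('==',n)
    try:
        I,C=np.load(n+'I.npy'),np.load(n+'C.npy'); binm(I,C); dispm(I,C)
    except Exception as e: print(e)
E
```

```text
clock: 3.55
eef_pos: [619.2, -63.0, 376.6]
tool_rot: [-3.141, 0.001, -0.148]
force: [-0.5, 1.0, -0.7]
width: 85.6
gripper_force: 0.0
3.55 [619.21380877 -62.97418764 376.63898236] [-3.14148800e+00  1.44124038e-03 -1.47958686e-01]
== w1
rim 1140 60.5 [array([626.3,  71.5]), array([140. , 129.5]), np.float64(81.8)]
grip 337 70.9 [array([547.3,  81.1]), array([21.3, 30.5]), np.float64(81.8)]
paddle top 257 [array([719.1, -36.8]), array([32.2, 74.4]), np.float64(4.0)]
paddle face 24 [716.2 -60.8  98. ] [array([720.2, -63.7]), array([15.2, 44.6]), np.float64(43.8)] [ -0.98999793 656.08186639]
bar 475 [array([716.7, -55.4]), array([14.1, 32.3]), np.float64(79.3)]
chute 7757 [array([ 700.8, -153.7]), array([207.1,  51.5]), np.float64(79.3)] 85.28821397848455 204.60635947911976
base 3071 6.882833882084071 [array([ 678.6, -204.5]), array([186.9,  53. ]), np.float64(84.5)]
== w2
rim 929 60.5 [array([625.6,  71.2]), array([140.6, 129.8]), np.float64(81.7)]
grip 267 70.8 [array([547.2,  81.1]), array([21.5, 31.1]), np.float64(82.7)]
paddle top 151 [array([726.2, -23. ]), array([48.7,  4.9]), np.f
[... 815 characters left out ...]
 31.4]), np.float64(78.1)]
paddle top 84 [array([718.2, -35.6]), array([41. , 66.6]), np.float64(15.2)]
paddle face 233 [723.8 -30.7  74.3] [array([718.8, -35.3]), array([42.3, 68.6]), np.float64(15.6)] [1.13408915e-01 7.27321479e+02]
bar 101 [array([726.1, -56.8]), array([15.3, 47.1]), np.float64(73.7)]
chute 867 [array([ 747.6, -158.4]), array([206.8, 140.4]), np.float64(82.2)] 85.85827023183947 199.94371336912866
base 417 7.819589586267284 [array([ 715.9, -179.4]), array([257.5, 118.9]), np.float64(61.5)]
  return _methods._mean(a, axis=axis, dtype=dtype,
  ret = ret.dtype.type(ret / rcount)
m.py:13: RuntimeWarning: Mean of empty slice.
  pd=P[(P[:,2]>30)&(P[:,2]<105)]; print('paddle face',len(pd), pd.mean(0).round(1),rect(pd),np.polyfit(pd[:,1],pd[:,0],1))
  ret = um.true_divide(
```

View pics/w2.png

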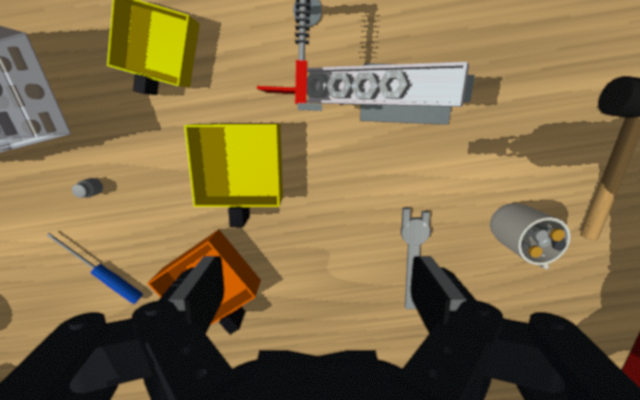

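```bash
python3 - <<'E'
from m import *
from scipy.optimize import least_squares
for n in ['w2','top']:
    I,C=np.load(n+'I.npy'),np.load(n+'C.npy'); r,g,b=[I[...,i].astype(int) for i in range(3)]
    o=np.array([723.6,-67.]); a=np.radians(-10.5)
    for it in range(3):
        R=np.array([[np.cos(a),np.sin(a)],[-np.sin(a),np.cos(a)]])
        L=(C[...,:2]-o)@R.T; z=C[...,2]
        m=(abs(L[...,0])<40)&(L[...,1]<5)&(L[...,1]>-190)&(z>82)&(abs(z-(84-L[...,1]*np.tan(np.pi/6)))<35)
        P=np.c_[L[m],z[m]]
        # per y-slice edges
        E=[]
        for y in range(-165,-20,8):
            q=P[(P[:,1]>=y)&(P[:,1]<y+8)]
            if len(q)>10: E.append([y+4,q[:,0].min(),q[:,0].max()])
        E=np.array(E); w=E[:,2]-E[:,1]; good=abs(w-np.median(w))<6; k=np.polyfit(E[good,0],(E[good,1]+E[good,2])/2,1)
        print(n,it,np.degrees(a),o,'mid',k,'width',np.median(w),'yrange',P[:,1].min(),P[:,1].max())
        a+=-np.arctan(k[0]); o=o+R.T@np.array([k[1],0])
    red=(r>90)&(g<r*.4)&(b<r*.4)
    R=np.array([[np.cos(a),np.sin(a)],[-np.sin(a),np.cos(a)]]); L=(C[...,:2]-o)@R.T
    m=red&(abs(L[...,0])<60)&(abs(L[...,1])<90); Q=np.c_[L[m],C[m][:,2]]
    for y in range(-20,80,10):
        q=Q[(Q[:,1]>=y)&(Q[:,1]<y+10)]
        if len(q): print(y,len(q),q.min(0).round(1),q.max(0).round(1))
    f=Q[(Q[:,2]<116)&(Q[:,1]>20)]; print('paddle L',f.min(0),f.max(0),np.median(f,0),'slope',np.polyfit(f[:,1],f[:,0],1))
    # base plate (gray, z 2..20)
    m=(abs(r-b)<30)&(C[...,2]>3)&(C[...,2]<15)&(L[...,1]<-60)&(L[...,1]>-300)&(abs(L[...,0])<80); B=np.c_[L[m],C[m][:,2]]
    print('base',len(B),np.percentile(B,[1,50,99],axis=0).round(1).tolist())
    bw=np.array([626.0,71.3]); R2=R@(bw-o); print('bin in disp',R2,'origin',o,np.degrees(a))
E
```

```text
w2 0 -10.5 [723.6 -67. ] mid [ 0.00236341 -0.02387312] width 42.91055730073656 yrange -189.85116774688416 4.0670683080511
w2 1 -10.635413135470843 [723.57652664 -66.99564947] mid [ 1.19853691e-05 -2.45984890e-03] width 42.90575411139551 yrange -189.86940360173026 4.054207975600276
w2 2 -10.636099846538785 [723.57410905 -66.99519548] mid [ 5.63941782e-08 -1.38133272e-05] width 42.905737523139365 yrange -189.86949334775088 4.054142729614751
0 260 [-22.3   3.    0. ] [ 24.6  10.  147.1]
10 211 [-22.5  10.  108.2] [ 24.9  19.7 147.2]
20 31 [-7.9 20.8 87.1] [ -3.4  29.4 114.1]
30 38 [-7.8 30.  98. ] [ -3.3  39.2 114.6]
40 31 [ -7.7  40.4 111.1] [ -3.8  49.8 114.4]
50 31 [ -7.8  50.  105.1] [ -3.1  59.9 114. ]
60 23 [ -7.7  60.2 104.4] [ -3.3  68.1 114.4]
paddle L [-7.86425978 20.80493014 87.08418044] [ -3.09610325  68.05937572 114.59957143] [ -5.78653354  42.46912815 112.65599898] slope [ 0.0186883  -6.58800669]
base 1541 [[-43.8, -230.4, 4.6], [-30.1, -157.4, 6.9], [43.6, -84.5, 9.2]]
bin in disp [-121.4229363   117.90985979] origin [723.57409547 -66.99519293] -10.636103077687187
top 0 -
[... 297 characters left out ...]
5.60707247 -67.37203654] mid [1.71173162e-06 2.73538902e-04] width 43.12020074857821 yrange -189.7083736647158 0.21422108272714643
0 42 [-21.2   2.2 137.9] [ 21.    9.9 150.6]
10 13 [-21.7  10.2 140.7] [ 18.9  13.8 148.4]
30 1 [ -6.4  36.8 111.4] [ -6.4  36.8 111.4]
40 1 [ -5.3  48.9 107.5] [ -5.3  48.9 107.5]
60 1 [ -6.3  63.3 112.9] [ -6.3  63.3 112.9]
paddle L [ -6.42288194  36.80629088 107.53781871] [ -5.25294348  63.27661085 112.88497811] [ -6.31032914  48.88401475 111.37933947] slope [ 1.79461367e-03 -6.08449754e+00]
base 670 [[-44.3, -234.2, 3.1], [-19.2, -171.0, 6.9], [41.6, -88.5, 14.1]]
bin in disp [-123.6362298   117.75250708] origin [725.60734124 -67.37208736] -10.706813882508861
```

```bash
python3 - <<'E'
from m import *
I,C=np.load('w2I.npy'),np.load('w2C.npy'); r,g,b=[I[...,i].astype(int) for i in range(3)]
m=(r>110)&(g<r*.65)&(g>r*.25)&(b<r*.3)&(C[...,2]>20)&(C[...,0]<560)&(C[...,1]>60)
P=C[m]; a=-.145; d=P[:,:2]-[545.5,82]; L=np.c_[d@[np.cos(a),np.sin(a)],d@[-np.sin(a),np.cos(a)],P[:,2]]
i=np.argsort(-L[:,0])[:5]; print(L[i].round(),rect(P)); q=L[(L[:,1]<62)]; print(q[:,0].max() if len(q) else None)
E
python3 -m handwheel '[{"delta_pos":[-0.74,1.45,-2.76],"yaw":0},{"delta_pos":[-0.74,1.45,-2.76],"yaw":0},{"delta_pos":[-0.74,1.45,-2.76],"yaw":0},{"delta_pos":[-0.74,1.45,-2.76],"yaw":0},{"delta_pos":[-0.74,1.45,-2.76],"yaw":0},{"delta_pos":[-0.74,1.45,-2.76],"yaw":0},{"delta_pos":[-0.74,1.45,-2.76],"yaw":0},{"delta_pos":[-0.74,1.45,-2.76],"yaw":0},{"delta_pos":[-0.74,1.45,-2.0],"yaw":0},{"delta_pos":[-0.71,1.45,-2.0],"yaw":0}]' 0.1
python3 -m handwheel '[{"delta_pos":[0,0,0],"yaw":0},{"delta_pos":[0,0,0],"yaw":0},{"delta_pos":[0,0,0],"yaw":0}]'
```

```text
[[-44.  53.  24.]
 [-44.  52.  60.]
 [-44.  54.  55.]
 [-45.  54.  59.]
 [-45.  54.  61.]] [array([414.9, 170.7]), array([145., 140.]), np.float64(26.2)]
-43.94879943018142
clock: 4.43
eef_pos: [544.5, 84.1, 115.2]
tool_rot: [3.142, 0.002, -0.145]
force: [-0.3, 0.5, 0.3]
width: 46.8
gripper_force: 0.0
clock: 4.68
eef_pos: [547.3, 82.4, 117.3]
tool_rot: [3.141, -0.002, -0.146]
force: [0.7, 0.8, 0.7]
width: 47.4
gripper_force: 0.0
```

```bash
python3 -m handwheel '[{"delta_pos":[0,0,-2],"yaw":0},{"delta_pos":[0,0,-2],"yaw":0},{"delta_pos":[0,0,-2],"yaw":0},{"delta_pos":[0,0,-1.6],"yaw":0},{"delta_pos":[0,0,0],"yaw":0},{"delta_pos":[0,0,0],"yaw":0}]'
python3 -m handwheel '[{"delta_pos":[0,0,0],"yaw":0},{"delta_pos":[0,0,0],"yaw":0},{"delta_pos":[0,0,0],"yaw":0},{"delta_pos":[0,0,0],"yaw":0},{"delta_pos":[0,0,0],"yaw":0},{"delta_pos":[0,0,0],"yaw":0},{"delta_pos":[0,0,0],"yaw":0},{"delta_pos":[0,0,0],"yaw":0}]' -1
python3 -m handwheel '[{"delta_pos":[0,0,0.2],"yaw":0},{"delta_pos":[0,0,0.2],"yaw":0},{"delta_pos":[0,0,0],"yaw":0},{"delta_pos":[0,0,0],"yaw":0},{"delta_pos":[0,0,0],"yaw":0},{"delta_pos":[0,0,0],"yaw":0}]'
python3 - <<'E'
from m import *
p=get_image('top'); binm(p['color'],cloud(p))
p=get_image('side'); binm(p['color'],cloud(p)); x=[status.read_state() for _ in range(1)][0]; print(x['eef_pos'],x['tool_rot'],x['force'],x['torque'])
E
```

```text
clock: 5.18
eef_pos: [547.3, 81.8, 41.0]
tool_rot: [3.141, -0.001, -0.148]
force: [0.8, 0.6, 1.2]
width: 46.9
gripper_force: 0.0
clock: 5.85
eef_pos: [546.5, 82.9, 40.3]
tool_rot: [3.142, 0.0, -0.146]
force: [0.7, -0.2, -0.3]
width: 0.1
gripper_force: 0.0
clock: 6.35
eef_pos: [546.5, 82.9, 44.3]
tool_rot: [-3.142, -0.0, -0.146]
force: [-0.3, 1.4, 0.7]
width: -0.2
gripper_force: 0.0
rim 142 59.6 [array([627.8,  67.4]), array([140.7, 130. ]), np.float64(81.7)]
grip 0 nan [array([0., 0.]), array([0., 0.]), np.float64(0.0)]
rim 340 58.5 [array([625.7,  69.5]), array([144.6, 132.8]), np.float64(81.7)]
grip 67 69.9 [array([543.2,  87.2]), array([29.9, 16.3]), np.float64(1.0)]
[546.50295584  82.83851426  44.26274494] [ 3.14154460e+00  8.58223871e-05 -1.46233784e-01] [-0.37651564 -0.12750621 -0.65204962] [-0.04345919  0.01403431 -0.00466656]
  return _methods._mean(a, axis=axis, dtype=dtype,
  ret = ret.dtype.type(ret / rcount)
```

```bash
python3 - <<'E'
from m import *
p=get_image('side'); w=get_image('wrist'); a=cv2.resize(p['color'][190:310,240:440],(800,480),interpolation=cv2.INTER_CUBIC); 
b=cv2.resize(w['color'],(400,250)); im=np.zeros((600,800,3),np.uint8); im[:350]=cv2.resize(p['color'][190:300,230:430],(800,350)); im[350:,:400]=b
im[350:,400:]=cv2.resize(get_image('top')['color'][160:260,200:360],(400,250))
cv2.imwrite('pics/g1.png',im[:,:,::-1])
E
```

```text
(no output)
```

View pics/g1.png

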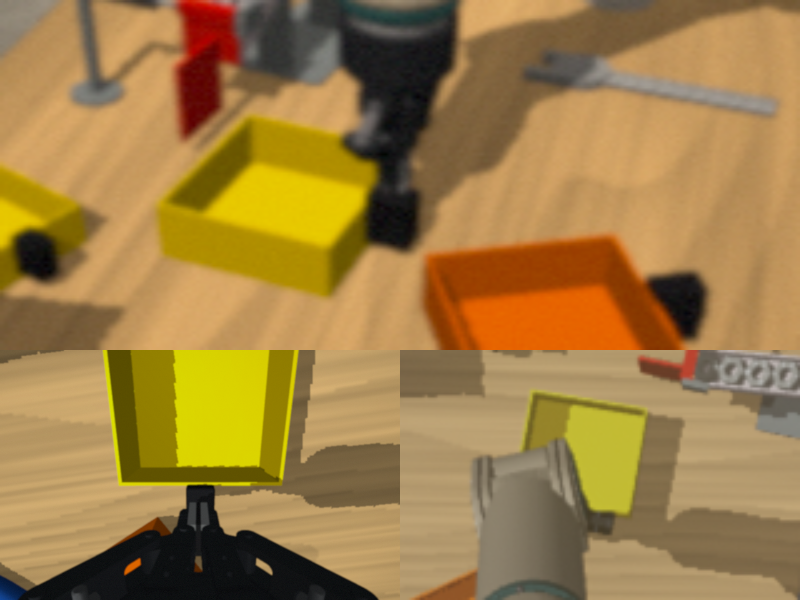

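```bash
python3 - <<'E'
from m import *
for n in ['side','wrist']:
    if n=='side': p=get_image(n); C=cloud(p)
    else: s,p,C=wrist(); print(s['eef_pos'],s['clock'])
    I=p['color'].astype(int); m=(I.max(-1)<110)&(I.max(-1)-I.min(-1)<30)&(abs(C[...,0]-546)<60)&(abs(C[...,1]-82)<60)
    P=C[m]; a=-.146; d=P[:,:2]-[546,82.5]; L=np.c_[d@[np.cos(a),np.sin(a)],d@[-np.sin(a),np.cos(a)],P[:,2]]
    for z in range(0,130,10):
        q=L[(L[:,2]>=z)&(L[:,2]<z+10)]
        if len(q): print(n,z,len(q),np.percentile(q[:,:2],[2,50,98],axis=0).round().tolist())
E
```

```text
side 10 1 [[-0.0, 9.0], [-0.0, 9.0], [-0.0, 9.0]]
side 20 30 [[-16.0, -2.0], [-3.0, 10.0], [11.0, 12.0]]
side 30 30 [[-17.0, -2.0], [-5.0, 9.0], [12.0, 12.0]]
side 40 31 [[-17.0, -3.0], [-6.0, 10.0], [13.0, 13.0]]
side 50 37 [[-17.0, -8.0], [-6.0, 10.0], [10.0, 13.0]]
side 60 42 [[-17.0, -7.0], [-6.0, 9.0], [10.0, 11.0]]
side 70 33 [[-16.0, -8.0], [-5.0, 4.0], [11.0, 10.0]]
side 80 14 [[-12.0, -2.0], [-7.0, 7.0], [3.0, 12.0]]
side 90 19 [[-12.0, -3.0], [-7.0, 10.0], [3.0, 15.0]]
side 100 22 [[-12.0, 1.0], [-6.0, 12.0], [3.0, 15.0]]
side 110 5 [[-12.0, 5.0], [-9.0, 6.0], [-8.0, 11.0]]
side 120 18 [[-14.0, -21.0], [-12.0, 5.0], [2.0, 32.0]]
[546.54273493  82.84223781  44.27714694] 6.65
wrist 60 333 [[3.0, -12.0], [17.0, -1.0], [18.0, 10.0]]
wrist 70 992 [[0.0, -11.0], [10.0, -1.0], [17.0, 10.0]]
wrist 80 256 [[6.0, -10.0], [10.0, 1.0], [11.0, 13.0]]
wrist 90 577 [[6.0, -11.0], [7.0, 1.0], [11.0, 14.0]]
wrist 100 709 [[6.0, -11.0], [10.0, 2.0], [11.0, 14.0]]
wrist 110 869 [[-10.0, -7.0], [9.0, 2.0], [12.0, 10.0]]
wrist 120 2339 [[-8.0, -28.0], [11.0, 3.0], [13.0, 29.0]]
```

```bash
python3 -m handwheel '[{"delta_pos":[0,0,0],"yaw":0},{"delta_pos":[0,0,0],"yaw":0},{"delta_pos":[0,0,0],"yaw":0},{"delta_pos":[0,0,0],"yaw":0},{"delta_pos":[0,0,0],"yaw":0},{"delta_pos":[0,0,0],"yaw":0}]' 0.2
python3 -m handwheel '[{"delta_pos":[0,0,-0.6],"yaw":0},{"delta_pos":[0,0,-0.6],"yaw":0},{"delta_pos":[0,0,-0.6],"yaw":0},{"delta_pos":[0,0,0],"yaw":0},{"delta_pos":[0,0,0],"yaw":0}]'
python3 - <<'E'
from m import *
for n in ['side','wrist']:
    if n=='side': p=get_image(n); C=cloud(p)
    else: s,p,C=wrist(); print(s['eef_pos'],s['clock'],s['force'])
    I=p['color'].astype(int); m=(I.max(-1)<110)&(I.max(-1)-I.min(-1)<30)&(abs(C[...,0]-546)<60)&(abs(C[...,1]-82)<60)
    P=C[m]; a=-.146; d=P[:,:2]-[546,82.5]; L=np.c_[d@[np.cos(a),np.sin(a)],d@[-np.sin(a),np.cos(a)],P[:,2]]
    for z in range(10,130,10):
        q=L[(L[:,2]>=z)&(L[:,2]<z+10)]
        if len(q): print(n,z,len(q),'x',np.percentile(q[:,0],[2,98]).round(),'y',np.percentile(q[:,1],[2,20,50,80,98]).round())
E
```

```text
clock: 7.2
eef_pos: [546.6, 82.8, 44.3]
tool_rot: [3.142, -0.0, -0.146]
force: [0.4, 0.5, 0.0]
width: 51.6
gripper_force: 0.0
clock: 7.62
eef_pos: [545.9, 82.7, 25.5]
tool_rot: [3.141, 0.001, -0.146]
force: [-0.6, -0.2, 0.1]
width: 51.2
gripper_force: 0.0
side 20 27 x [-17.  11.] y [-2.  8. 10. 11. 12.]
side 30 36 x [-17.  11.] y [-1.  8. 10. 11. 12.]
side 40 18 x [-17.   9.] y [-1.  7.  9. 11. 12.]
side 50 14 x [-17.  -9.] y [-1.  5.  9. 10. 11.]
side 60 33 x [-17.   5.] y [-28. -19.   7.  12.  32.]
side 70 52 x [-16.   4.] y [-27. -25.   1.  33.  39.]
side 80 34 x [-12.   2.] y [-28. -26.  32.  39.  41.]
side 90 27 x [-12.  -0.] y [-28. -26.  28.  36.  39.]
side 100 16 x [-14.  -4.] y [-32. -29. -27.  34.  38.]
side 110 45 x [-14.   5.] y [-38. -26.  38.  56.  57.]
side 120 34 x [-18.   6.] y [-51. -21.  32.  54.  58.]
[546.31477213  82.7888437   25.90525597] 7.6667 [ 0.06387445  0.0054955  -0.40673282]
wrist 50 1 x [-65. -65.] y [36. 36. 36. 36. 36.]
wrist 60 637 x [-14.  18.] y [-24.  -8.   1.   9.  27.]
wrist 70 3641 x [-14.  16.] y [-33.  -9.  -0.   8.  33.]
wrist 80 1041 x [-9. 11.] y [-37. -28. -24.  30.  39.]
wrist 90 1126 x [-9. 11.] y [-36. -26.  27.  29.  38.]
wrist 100 1432 x [-7. 13.] y [-44. -30.  27.  32.  47.]
wrist 110 6248 x [-9. 13.] y [-54. -44. -24.  46.  56.]
wrist 120 6606 x [-11.  16.] y [-57. -50. -19.  52.  59.]
```

```bash
python3 -m handwheel '[{"delta_pos":[0,0,-0.6],"yaw":0},{"delta_pos":[0,0,-0.6],"yaw":0},{"delta_pos":[0,0,-0.6],"yaw":0},{"delta_pos":[0,0,0],"yaw":0},{"delta_pos":[0,0,0],"yaw":0}]'
python3 -m handwheel '[{"delta_pos":[0,0,0],"yaw":0},{"delta_pos":[0,0,0],"yaw":0},{"delta_pos":[0,0,0],"yaw":0},{"delta_pos":[0,0,0],"yaw":0},{"delta_pos":[0,0,0],"yaw":0},{"delta_pos":[0,0,0],"yaw":0},{"delta_pos":[0,0,0],"yaw":0},{"delta_pos":[0,0,0],"yaw":0}]' -1
python3 - <<'E'
from m import *
s,p,C=wrist(); print(s['eef_pos'],s['tool_rot'],s['force'],s['torque']); binm(p['color'],C)
E
```

```text
clock: 8.13
eef_pos: [546.0, 82.7, 7.7]
tool_rot: [3.141, 0.001, -0.146]
force: [-0.5, -0.2, -0.1]
width: 51.0
gripper_force: 0.0
clock: 8.8
eef_pos: [546.7, 82.8, 8.7]
tool_rot: [-3.142, -0.0, -0.146]
force: [-0.7, -0.1, 5.7]
width: 23.3
gripper_force: 59.5
[546.70990257  82.81020413   8.67302553] [-3.14154527e+00 -4.06181316e-04 -1.46260229e-01] [-0.7032992  -0.1260266   5.74379393] [-0.09685786  0.22800794 -0.0840272 ]
rim 9741 60.4 [array([608.3,  74.2]), array([141.9,  94.5]), np.float64(81.6)]
grip 5085 70.7 [array([548.9,  85.1]), array([41.4, 39.1]), np.float64(44.1)]
```

```bash
python3 -m handwheel '[{"delta_pos":[0,0,0.2],"yaw":0},{"delta_pos":[0,0,0.2],"yaw":0},{"delta_pos":[0,0,0],"yaw":0},{"delta_pos":[0,0,0],"yaw":0}]'
python3 -m handwheel '[{"delta_pos":[0,-0.9,0],"yaw":-0.007},{"delta_pos":[-0.1,-1.4,0],"yaw":-0.007},{"delta_pos":[-0.1,-1.4,0],"yaw":-0.007},{"delta_pos":[0,-1.4,0],"yaw":-0.007},{"delta_pos":[0,-1.4,0],"yaw":-0.007},{"delta_pos":[0,-0.84,0],"yaw":-0.007},{"delta_pos":[0,0,0],"yaw":0},{"delta_pos":[0,0,0],"yaw":0},{"delta_pos":[0,0,0],"yaw":0}]'
python3 - <<'E'
from m import *
s,p,C=wrist(); print(s['eef_pos'],s['tool_rot'],s['force'],s['torque']); save(p,'w3.png')
for n in ['top','side']:
    p=get_image(n); binm(p['color'],cloud(p),(623,-5))
E
```

```text
clock: 9.18
eef_pos: [546.3, 82.9, 12.1]
tool_rot: [3.142, 0.0, -0.146]
force: [-0.5, -0.0, -2.3]
width: 23.2
gripper_force: 58.7
clock: 9.93
eef_pos: [544.6, 10.5, 12.3]
tool_rot: [-3.141, 0.0, -0.187]
force: [-0.2, 0.2, -2.2]
width: 22.9
gripper_force: 58.9
[544.60945815  10.54139775  12.27865438] [-3.14069069e+00  8.04898093e-05 -1.87223331e-01] [-0.19134013  0.16185751 -2.19283939] [ 0.04911322  0.15468517 -0.02710832]
rim 142 62.8 [array([625.1,  -6.7]), array([140.2, 129.3]), np.float64(78.8)]
grip 0 nan [array([0., 0.]), array([0., 0.]), np.float64(0.0)]
rim 385 60.2 [array([623.4,  -5.3]), array([145.7, 131.9]), np.float64(79.0)]
grip 61 72.5 [array([540. ,  17.7]), array([41.6, 26. ]), np.float64(85.4)]
  return _methods._mean(a, axis=axis, dtype=dtype,
  ret = ret.dtype.type(ret / rcount)
```

View pics/w3.png

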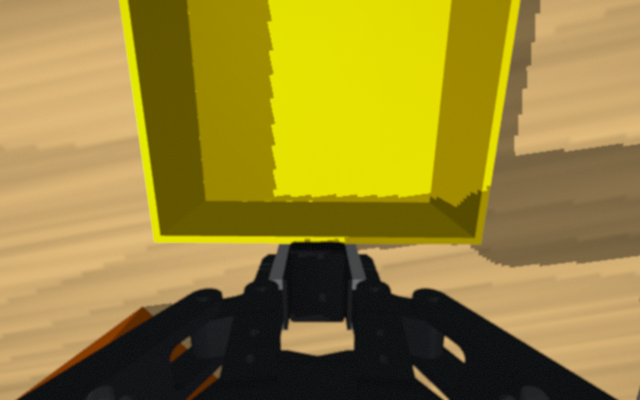

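```bash
python3 -m handwheel '[{"delta_pos":[1.0,-0.19,0],"yaw":0},{"delta_pos":[1.0,-0.19,0],"yaw":0},{"delta_pos":[1.0,-0.19,0],"yaw":0},{"delta_pos":[0.3,-0.05,0],"yaw":0},{"delta_pos":[0,0,0],"yaw":0}]'
python3 -m handwheel '[{"delta_pos":[0.8,-0.15,0],"yaw":0},{"delta_pos":[0.2,-0.04,0],"yaw":0},{"delta_pos":[0,0,0],"yaw":0}]'
python3 -m handwheel '[{"delta_pos":[1.1,-0.2,0],"yaw":0},{"delta_pos":[1.1,-0.21,0],"yaw":0},{"delta_pos":[1.1,-0.21,0],"yaw":0},{"delta_pos":[0,0,0],"yaw":0}]'
python3 -m handwheel '[{"delta_pos":[0.2,-0.04,0],"yaw":0},{"delta_pos":[0,0,0],"yaw":0}]'
python3 -m handwheel '[{"delta_pos":[0.2,-0.04,0],"yaw":0},{"delta_pos":[0,0,0],"yaw":0}]'
```

```text
clock: 10.5
eef_pos: [578.3, 3.7, 12.3]
tool_rot: [-3.141, -0.001, -0.188]
force: [1.0, 0.1, -3.2]
width: 23.0
gripper_force: 58.9
clock: 10.75
eef_pos: [586.2, 1.9, 11.8]
tool_rot: [3.141, 0.003, -0.187]
force: [-2.6, 0.9, -2.8]
width: 22.8
gripper_force: 58.9
clock: 11.08
eef_pos: [620.5, -4.8, 11.8]
tool_rot: [3.142, 0.001, -0.188]
force: [-1.8, 0.3, -2.2]
width: 23.2
gripper_force: 59.0
clock: 11.25
eef_pos: [621.4, -5.2, 12.0]
tool_rot: [3.141, 0.002, -0.188]
force: [-3.2, 0.5, -2.0]
width: 23.0
gripper_force: 59.1
clock: 11.42
eef_pos: [622.7, -5.5, 12.0]
tool_rot: [3.141, 0.003, -0.188]
force: [-5.6, 1.1, -1.9]
width: 23.1
gripper_force: 59.2
```

```bash
python3 -m handwheel '[{"delta_pos":[0.25,-0.05,0],"yaw":0},{"delta_pos":[0,0,0],"yaw":0}]'
python3 -m handwheel '[{"delta_pos":[0.2,-0.04,0],"yaw":0},{"delta_pos":[0,0,0],"yaw":0},{"delta_pos":[0,0,0],"yaw":0}]'
python3 - <<'E'
from m import *
p=get_image('top'); save(p,'t2.png'); I=p['color'].astype(int); C=cloud(p); r,g,b=[I[...,i] for i in range(3)]
m=(r>90)&(g<r*.4)&(b<r*.4); L=(C[...,:2]-[725.6,-67.4])@np.array([[.9828,-.1846],[.1846,.9828]]).T
q=L[m&(C[...,2]>120)&(abs(L[...,0])<120)&(abs(L[...,1])<60)]; print('shutter bar x',q[:,0].min(),q[:,0].max())
im=cv2.resize(p['color'][110:240,220:420],(800,520)); cv2.imwrite('pics/t2c.png',im[:,:,::-1])
E
```

```text
clock: 11.58
eef_pos: [624.5, -5.8, 11.6]
tool_rot: [3.141, 0.005, -0.188]
force: [-5.3, 0.1, -2.5]
width: 23.2
gripper_force: 61.5
clock: 11.83
eef_pos: [626.1, -5.9, 11.6]
tool_rot: [3.141, 0.005, -0.188]
force: [-5.8, 1.1, -2.7]
width: 22.6
gripper_force: 62.0
shutter bar x 22.335386860744784 65.998120157448
```

View pics/t2c.png

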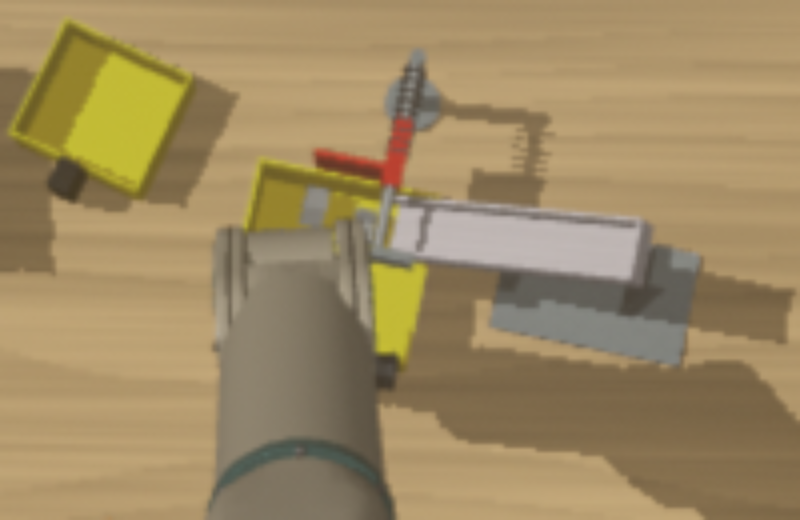

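The picture shows the chute empty, with nuts in the bin near (315,205). The bin is at the red paddle (350,160), which is about 44 mm open. I'll push on to the stop.

```bash
python3 -m handwheel '[{"delta_pos":[0.2,-0.04,0],"yaw":0},{"delta_pos":[0,0,0],"yaw":0},{"delta_pos":[0,0,0],"yaw":0}]'
python3 -m handwheel '[{"delta_pos":[0.2,-0.04,0],"yaw":0},{"delta_pos":[0,0,0],"yaw":0},{"delta_pos":[0,0,0],"yaw":0}]'
```

```text
clock: 12.13
eef_pos: [627.3, -6.2, 11.5]
tool_rot: [3.141, 0.006, -0.188]
force: [-6.7, 1.1, -2.2]
width: 22.6
gripper_force: 62.4
clock: 12.38
eef_pos: [628.3, -6.4, 11.4]
tool_rot: [3.141, 0.008, -0.188]
force: [-9.5, 2.0, -0.8]
width: 23.1
gripper_force: 62.5
```

```bash
python3 -m handwheel '[{"delta_pos":[0.2,-0.04,0],"yaw":0},{"delta_pos":[0,0,0],"yaw":0},{"delta_pos":[0,0,0],"yaw":0}]'
python3 -m handwheel '[{"delta_pos":[0.1,-0.02,0],"yaw":0},{"delta_pos":[0,0,0],"yaw":0},{"delta_pos":[0,0,0],"yaw":0},{"delta_pos":[0,0,0],"yaw":0},{"delta_pos":[0,0,0],"yaw":0},{"delta_pos":[0,0,0],"yaw":0},{"delta_pos":[0,0,0],"yaw":0},{"delta_pos":[0,0,0],"yaw":0}]'
python3 - <<'E'
from m import *
p=get_image('top'); I=p['color'].astype(int); C=cloud(p); r,g,b=[I[...,i] for i in range(3)]
m=(r>90)&(g<r*.4)&(b<r*.4); L=(C[...,:2]-[725.6,-67.4])@np.array([[.9828,-.1846],[.1846,.9828]]).T
q=L[m&(C[...,2]>120)&(abs(L[...,0])<120)&(abs(L[...,1])<60)]; print('shutter bar x',q[:,0].min(),q[:,0].max())
E
```

```text
clock: 12.63
eef_pos: [628.1, -6.4, 11.0]
tool_rot: [3.14, 0.013, -0.188]
force: [-14.7, 2.8, 0.7]
width: 23.3
gripper_force: 62.9
clock: 13.3
eef_pos: [628.0, -6.5, 11.0]
tool_rot: [3.14, 0.014, -0.188]
force: [-15.7, 2.8, 3.7]
width: 23.1
gripper_force: 63.1
shutter bar x 24.67044508321609 66.20638808886596
```

```bash
python3 -m handwheel '[{"delta_pos":[0,0,0],"yaw":0},{"delta_pos":[0,0,0],"yaw":0},{"delta_pos":[0,0,0],"yaw":0},{"delta_pos":[-0.3,0.06,0],"yaw":0},{"delta_pos":[-0.5,0.1,0],"yaw":0},{"delta_pos":[-0.8,0.15,0],"yaw":0},{"delta_pos":[-0.8,0.15,0],"yaw":0},{"delta_pos":[-0.8,0.15,0],"yaw":0},{"delta_pos":[-0.8,0.15,0],"yaw":0},{"delta_pos":[-0.8,0.15,0],"yaw":0}]'
python3 -m handwheel '[{"delta_pos":[-0.7,0.13,0],"yaw":0},{"delta_pos":[-0.7,0.13,0],"yaw":0},{"delta_pos":[-0.5,0.09,0],"yaw":0},{"delta_pos":[-0.2,0.04,0],"yaw":0},{"delta_pos":[0,0,0],"yaw":0},{"delta_pos":[0,0,0],"yaw":0}]'
python3 -m handwheel '[{"delta_pos":[0,0,-0.2],"yaw":0},{"delta_pos":[0,0,-0.1],"yaw":0},{"delta_pos":[0,0,0],"yaw":0},{"delta_pos":[0,0,0],"yaw":0}]'
python3 - <<'E'
from m import *
s,p,C=wrist(); print(s['eef_pos'],s['force']); cv2.imwrite('pics/w4.png',p['color'][:,:,::-1])
p=get_image('side'); binm(p['color'],cloud(p),(636,-8))
E
```

```text
clock: 14.18
eef_pos: [587.8, 1.1, 12.5]
tool_rot: [-3.142, -0.001, -0.188]
force: [-1.8, 0.8, -6.1]
width: 22.8
gripper_force: 61.8
clock: 14.68
eef_pos: [568.1, 5.0, 12.6]
tool_rot: [-3.141, -0.002, -0.188]
force: [-0.7, -0.2, -4.7]
width: 23.1
gripper_force: 61.9
clock: 15.02
eef_pos: [568.0, 5.0, 9.6]
tool_rot: [-3.141, -0.002, -0.188]
force: [0.4, -0.7, -1.7]
width: 23.0
gripper_force: 62.5
[568.00627089   5.01737423   9.60383764] [ 0.40814735 -0.74476597 -1.7131268 ]
rim 324 58.3 [array([646.8, -10.2]), array([145. , 132.2]), np.float64(79.7)]
grip 58 71.4 [array([562.7,  12.4]), array([41.1, 24.7]), np.float64(85.0)]
```

View pics/w4.png

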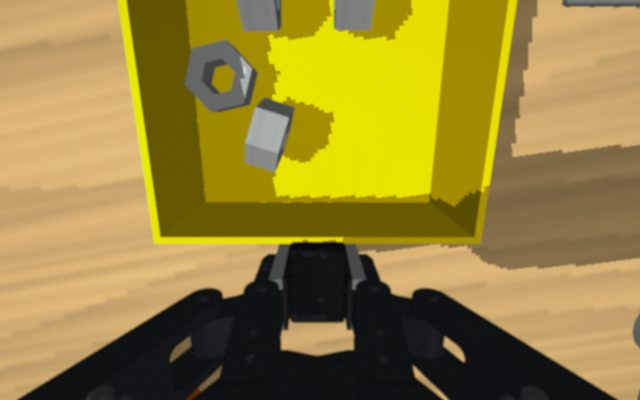

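All four nuts lie in the bin, at about (260,10), (355,10), (220,78) and (268,135). I'll set the bin down, release and rise.

```bash
python3 -m handwheel '[{"delta_pos":[0,0,-0.1],"yaw":0},{"delta_pos":[0,0,0],"yaw":0},{"delta_pos":[0,0,0],"yaw":0}]'
python3 -m handwheel '[{"delta_pos":[0,0,0],"yaw":0},{"delta_pos":[0,0,0],"yaw":0},{"delta_pos":[0,0,0],"yaw":0},{"delta_pos":[0,0,0],"yaw":0},{"delta_pos":[0,0,0],"yaw":0},{"delta_pos":[0,0,0],"yaw":0},{"delta_pos":[0,0,0],"yaw":0}]' 0.2
python3 -m handwheel '[{"delta_pos":[0,0,0.8],"yaw":0},{"delta_pos":[0,0,1.5],"yaw":0},{"delta_pos":[0,0,2.5],"yaw":0},{"delta_pos":[-1,0,3],"yaw":0},{"delta_pos":[-1.5,0,3],"yaw":0},{"delta_pos":[-1.5,0,3],"yaw":0},{"delta_pos":[-1.5,0,3],"yaw":0},{"delta_pos":[-1,0,3],"yaw":0},{"delta_pos":[0,0,0],"yaw":0},{"delta_pos":[0,0,0],"yaw":0}]'
python3 - <<'E'
from m import *
s,p,C=wrist(); print(s['clock'],s['eef_pos'],s['force']); binm(p['color'],C,(647,-10)); save(p,'w5.png')
I=p['color'].astype(int); r,g,b=[I[...,i] for i in range(3)]
m=(r>90)&(g<r*.4)&(b<r*.4); L=(C[...,:2]-[723.6,-67.])@np.array([[.9828,-.1846],[.1846,.9828]]).T
q=L[m&(C[...,2]>60)&(abs(L[...,0])<120)&(L[...,1]>25)&(L[...,1]<90)]; print('paddle x',np.percentile(q[:,0],[1,50,99]) if len(q) else None)
E
```

```text
clock: 15.37
eef_pos: [567.6, 5.1, 8.7]
tool_rot: [-3.141, -0.001, -0.188]
force: [-1.2, 0.8, 2.5]
width: 23.2
gripper_force: 63.0
clock: 15.95
eef_pos: [567.0, 5.1, 8.3]
tool_rot: [3.142, 0.0, -0.188]
force: [-0.7, 0.4, -0.7]
width: 51.5
gripper_force: 0.0
clock: 16.78
eef_pos: [503.0, 5.1, 208.7]
tool_rot: [-3.141, -0.005, -0.188]
force: [0.1, -0.3, -0.3]
width: 51.2
gripper_force: 0.0
16.7833 [503.02591492   5.09319697 208.71944674] [ 0.14800046 -0.26379915 -0.34148878]
rim 1505 60.5 [array([627.8,  -5.2]), array([140.6,  91.9]), np.float64(79.2)]
grip 748 70.9 [array([567.5,   5.8]), array([21.9, 30. ]), np.float64(79.2)]
paddle x None
```

View pics/w5.png

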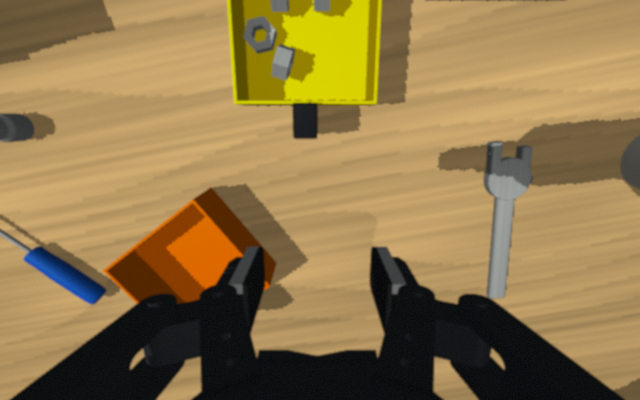

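The bin stands upright on the shelf (rim at 60.5 mm, grip block at (305,120)) and the gripper is clear of it. One last check of the shutter before handing in.

```bash
python3 - <<'E'
from m import *
M=np.array([[.9828,-.1846],[.1846,.9828]]); ok=False
for n,o in [('top',[725.6,-67.4]),('side',[723.6,-67.])]:
    p=get_image(n); I=p['color'].astype(int); C=cloud(p); r,g,b=[I[...,i] for i in range(3)]
    m=(r>90)&(g<r*.4)&(b<r*.4); L=(C[...,:2]-o)@M.T
    q=L[m&(C[...,2]>120)&(abs(L[...,0])<120)&(abs(L[...,1])<60)]; print(n,'bar x',q[:,0].min() if len(q) else None,q[:,0].max() if len(q) else None)
    if n=='top': ok=len(q)>10 and q[:,0].max()<26
print(ok)
if ok: print(ctrl.finish_job())
E
```

```text
top bar x -22.633869157319438 20.501349562759916
side bar x -23.57119222595936 22.389888835403916
True
the job is handed in; nothing more can be done
None
```

The job is handed in: the bin held the paddle at its stop for about a second, all four nuts are in it, the shutter is shut again, and the bin stands released on the shelf at about 17 s of the 48 s allowed; no verdict was returned.

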